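# Snap an open pipe clip onto a sprung pipe and butt it against the coupling

## Robot

A 6-joint arm with a two-finger parallel gripper is mounted at the origin on the work surface. World frame = base frame: x ahead of the robot, y to its left, z up, the work surface at z = 0. Lengths are in mm, angles in rad, forces in N, time in s.
With the tool pointing down it reaches from about 325 to 900 mm from the base axis. Payload 6.1 kg.
Tool frame: the origin (TCP) lies between the finger pads; the fingertips stand 14 mm ahead of it and the grasp point (between the pads) lies 5 mm behind it; z points along the fingers, y is the line along which they close (so a half turn about z gives the same grasp; the last joint's range is limited). The gripper opens to 87 mm and grips with 3 to 60 N. Pads are 19 mm wide; open, the fingers measure 117 mm over their backs; the gripper's body (75 mm by 190 mm) begins 51 mm behind the grasp point.
Start: joints at [1.028, 0.22, 1.526, -0, 1.395, -0.126], TCP at [253.02, 571.486, 236.538] pointing down, gripper open.
Joint ranges: [-2.98, 2.98], [-0.91, 2.08], [0.09, 2.57], [-1.24, 4.39], [0.2, 2.65], [-2.68, 2.68]. Speed limits (rad/s): [2.57, 2.57, 3.01, 3.14, 3.14, 3.14].

## Interface

Orientations are given as a 3x3 rotation matrix whose columns are the frame's x, y, z axes.
In Python, from cell import ctrl gives the robot as it stands.
- The arm moves only by the tool send_rows, never from a script. Its argument "deltas" is a list that holds one entry, the list of rows, each a list of 5 numbers: the gripper's target within -1 to 1 (fully open at 1, half-way at 0, shut at -1), then the shift along the tool's x, y, z each as a share of 5 cm, from -1 to 1, then the turn about the tool's z as a share of pi/2 rad, from -1 to 1. A call has 1 to 5 rows; each row shifts and turns the commanded pose from where the row before left it, along the tool's axes as they then stand; what a row does not reach is not made up. A row lasts 1/8 s, in which the tool goes at most 62.5 mm and 10.7 degrees, less where a joint would pass 70% of its speed; a pose out of reach is approached as far as the arm can. A call with a number of a shift or a turn outside -1 to 1 is refused whole. A call with a gripper value outside its range is refused whole. The fingers move at their own pace and stop on an object; "force" is the grip in N (left out, the last holds). Time passes only in rows, so rows that do not move let the fingers close. It gives the time, the measured TCP pose, the force, the opening and the grip force at its end, in the units of the state.
- ctrl.read_state(): the state, without advancing time (a new reading comes with each control period).
- ctrl.camera(name): name is "side" or "top"; returns the picture (480x640x3 uint8, red, green, blue); there is no depth.
- ctrl.calibration(name): a dict with "K" (3x3 intrinsics, pixels), "cam_to_world" (4x4, takes a point from camera to world coordinates). Camera axes: x right, y up, looking along -z (the intrinsics and any distortion apply to the point x, -y, -z); pixel columns grow to the right and rows downward; lengths in mm; the calibration is good to about 2 mm. A picture is of the moment at which its call begins. calibration takes no time and is no camera call.
- ctrl.job_done(): hands the job in; it is judged then, once.
The state is a dict: "time": time; "joints": joint angles; "qd": joint speeds; "joint_torque": joint torques, N m; "position": TCP position; "ee_rot": TCP orientation; "wrist_force": force on the tool from outside, world axes, zero at the start; "wrist_torque": the same for the moment, N m; "gripper_width": finger opening in mm; "grasp_force": force on a finger pad.
Only numpy, scipy, OpenCV 4.12 (cv2) and the standard library are available. Lean on these libraries where they do the work, as an engineer would, in place of code of your own. Each camera call takes 0.05 s, during which the arm holds its last target. There are 200 camera calls.

## Task

Press the small open pipe clip (not the big one, nor the closed one) down through its gap onto the bare part of the thin pipe, to the right of the coupling and well clear of it, until it snaps fully home, without ramming the sprung pipe to the bottom of its cradle. Then slide it along the pipe until it butts firmly against the coupling without shoving the coupling along, and let go, leaving the clip upright on the pipe and touching the coupling. Leave the other fittings where they are.

Things in the scene. Friction and masses are not known exactly. Their poses are not given: they have to be found in the camera images.
- clip: Small open clip, white plastic, about 40 g, standing on the bench, gap down, tab up. Origin on the axis of its bore for a 20 mm pipe, 12 mm above its foot; z up through the tab, y along the bore; half a turn about z gives the same shape. 18 mm long (y), 28 mm wide (x) over the jaws; a shoulder 26 mm wide lies 10 to 18 mm above the origin, the tab above it.
- clip_tab (a point): Middle of the clip's upright grip tab, 33 mm above the clip's origin; axes as the clip's. The tab is 14 mm thick (x), 18 mm wide (y) and 30 mm high, from 18 to 48 mm above the clip's origin.
- clip_gap (a point): Middle of the clip's gap, 8 mm below its origin, between the lips of two springy jaws, 12 mm apart, flared below. Pressed down on the pipe they spread and snap shut under it: the push climbs to 10-16 N, falls off at the snap and climbs again. Home, the clip's origin is on the pipe's axis; it grips, stays upright and drags with some 1 to 5 N when slid.
- pipe_mid (a point): Middle of the axis of the level white pipe, 20 mm thick, 350 mm long, in two forks 158 mm either side (tops 10 mm above the axis). Axes turn with the stand: y along the pipe, to the robot's left, x across, z up. At rest 125 mm above the bench. It rides on springs: it sinks far (10 to 35 mm) when pressed and rises again, so a clip is not home just because it has reached the rest height.
- pipe (a joint): How far the sprung pipe is pushed down, m: 0 at rest, 0.045 at the hard bottom of the cradle. It counts as rammed beyond 0.042. A clip snaps on well before that.
- coupling: White slip coupling on the pipe: a sleeve 40 mm long with two collars, 33 mm across. Origin at its centre on the pipe's axis, y along the pipe. The face to butt against is 20 mm from it towards -y of the pipe (right), so a butted clip's origin is 29 mm from this one. Friction holds it up to about 15 N along the pipe. At least 100 mm of pipe is bare to its right.
- big_clip: Bystander: a bigger open clip of the same form for a 32 mm pipe, 73 mm high over all and 45 mm wide; not to be used. Origin on the axis of its bore.
- closed_clip: Bystander: a clip with the same tab and size as the small one, but a closed ring without a gap; not to be used. Origin on the axis of its bore.
- elbow: Bystander: a white pipe elbow, about 35 mm high, lying on the bench. Origin under its middle.
- spare_coupling: Bystander: a white sleeve, 33 mm across and 40 mm high, standing on the bench. Origin under its middle.
- lube: Bystander: a white bottle, 50 mm across and 130 mm high, behind the clips. Origin under its middle.
Mind the look-alikes: they are no part of the job. Leave any green or orange look-alike of the clip alone.

How it is judged (in metres and radians):
On the way, in this order (a step that is already met when the one before it is completed fails the run):
1. the small clip is snapped fully home on the pipe, to the right of the coupling and at least 12 mm clear of it (x of clip in the frame of pipe_mid between -0.003 and 0.003 m and z of clip in the frame of pipe_mid between -0.003 and 0.003 m and angle between the y axis of clip and the y axis of pipe_mid, either way round below 0.12 rad and y of clip in the frame of coupling below -0.041 m), for 0.2 s.
2. the clip, on the pipe, is pushed firmly against the coupling (more than 2 N) (x of clip in the frame of pipe_mid between -0.003 and 0.003 m and z of clip in the frame of pipe_mid between -0.003 and 0.003 m and angle between the y axis of clip and the y axis of pipe_mid, either way round below 0.12 rad and contact force between clip and coupling above 2 N), for 0.1 s.
At the end, for the whole second after the job is handed in: The small clip is home on the pipe (its bore within 3 mm of the pipe's axis, aligned within 7 degrees), upright within 20 degrees, its side against the coupling's right-hand face (gap under 2.5 mm), at rest; the coupling is within 6 mm of where it was; the pipe is back up at rest (x of clip in the frame of pipe_mid between -0.003 and 0.003 m and z of clip in the frame of pipe_mid between -0.003 and 0.003 m and angle between the y axis of clip and the y axis of pipe_mid, either way round below 0.12 rad and angle between clip's own z axis and vertical below 0.35 rad and y of clip in the frame of coupling between -0.0315 and -0.026 m and distance of coupling from where it was at the start of the episode below 0.006 m and linear speed of clip below 0.02 m/s and value of joint pipe below 0.004 m); the robot touches nothing.
It fails at once if the sprung pipe was rammed to the bottom of its cradle (more than 42 mm down) (value of joint pipe above 0.042 m).
It fails at once if another fitting on the bench was disturbed (moved more than 30 mm) (distance of any of big_clip, closed_clip, elbow, spare_coupling, lube from where it was at the start of the episode above 0.03 m).
It also fails if it takes over 72 s, if anything falls off the work surface, if the arm or the gripper's body presses on something with over 40 N, if the wrist force passes 120 N, or if a joint passes its speed limit or range.

## Working session

There is one attempt and no reset: what is moved stays moved. The work goes in short steps, Python scripts to look and compute and a tool call to move; the robot and the scene stay as the last step left them, time stands still between calls to the robot, and variables do not carry over. Pictures are saved under pics/ and viewed, at most 10 in all, crops included, and the job is handed in when it is done.

Besides the shell and the picture viewer there is one more tool, called after ">>>" as name(argument=value, ...), one argument or row to a line, values as JSON. send_rows: Moves the arm, as the interface text tells. Shift numbers are shares of 5 cm and turn numbers shares of pi/2 rad, none past 1 either way. Its arguments: {"type":"object","properties":{"deltas":{"type":"array","items":{"type":"array","items":{"type":"array","items":{"type":"number","minimum":-1,"maximum":1}}}},"force":{"type":"number"}},"required":["deltas"]}

```bash
mkdir -p pics
python3 - <<'E'
from cell import ctrl
import cv2,numpy as np
for n in("side","top"):
    cv2.imwrite(f"pics/{n}0.png",ctrl.camera(n)[:,:,::-1]); c=ctrl.calibration(n); print(n,np.round(c["K"],1).tolist(),np.round(c["cam_to_world"],3).tolist(),[k for k in c])
s=ctrl.read_state();print(s["time"],s["position"],np.round(s["ee_rot"],3).tolist(),s["gripper_width"])
E
```

```text
side [[602.4, 0.0, 316.4], [0.0, 602.4, 240.6], [0.0, 0.0, 1.0]] [[0.965, 0.124, -0.231, 332.614], [-0.262, 0.508, -0.821, -838.81], [0.015, 0.852, 0.523, 611.738], [0.0, 0.0, 0.0, 1.0]] ['K', 'cam_to_world']
top [[565.0, 0.0, 310.7], [0.0, 565.0, 232.7], [0.0, 0.0, 1.0]] [[-0.002, 0.991, -0.132, 454.636], [-1.0, -0.001, 0.006, -53.668], [0.006, 0.132, 0.991, 1006.901], [0.0, 0.0, 0.0, 1.0]] ['K', 'cam_to_world']
0.1 [252.74956276 571.03801702 235.56760417] [[-0.914, 0.405, -0.001], [0.405, 0.914, -0.001], [0.0, -0.002, -1.0]] 86.90876554267312
```

View pics/side0.png

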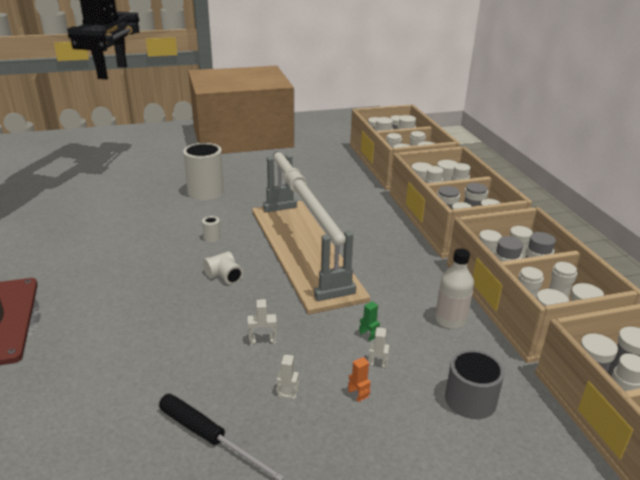

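View pics/top0.png

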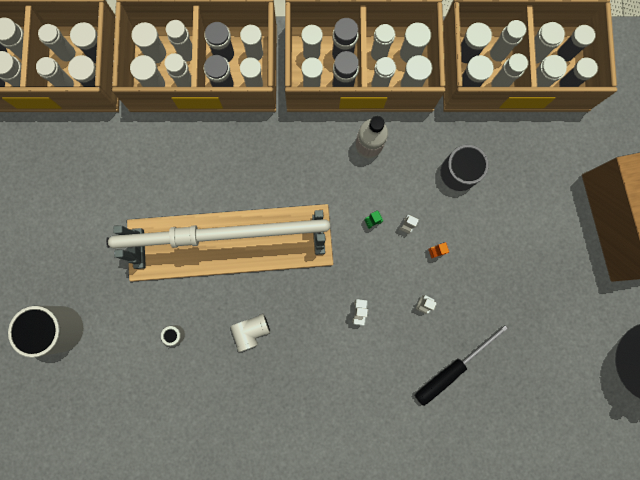

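The white clip-like parts are at side (262,322), which is the widest and so probably the big clip, side (287,377) and side (378,347). In the top view they are at (360,312), (427,304) and (409,224). An enlarged crop should show which small one has the gap.

Run:
```python
import cv2,numpy as np
s=cv2.imread("pics/side0.png");t=cv2.imread("pics/top0.png")
r=lambda a:cv2.resize(a,(400,300),interpolation=cv2.INTER_CUBIC)
A=np.hstack([r(s[350:404,252:324]),r(s[320:374,342:414])]);B=np.hstack([r(t[282:327,397:457]),r(t[202:247,379:439])])
cv2.imwrite("pics/crop1.png",np.vstack([A,B]))
```

```text
(no output)
```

View pics/crop1.png

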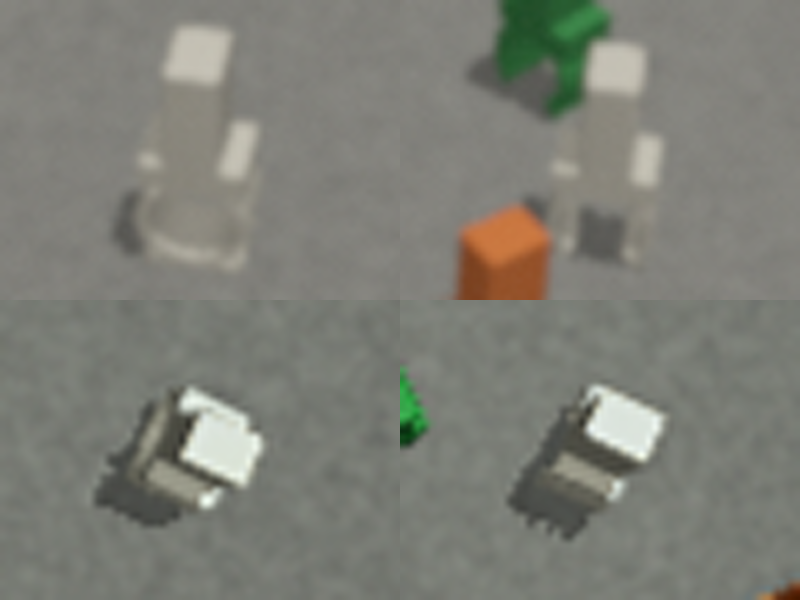

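Side (378,347), which is top (409,224), is the target: it has the small tab and an open gap between two separate feet. Side (287,377) shows a closed ring at its foot, and (262,322) is the big clip. Next I'll measure the clip, pipe and coupling.

```bash
cat > h.py <<'E'
import cv2,numpy as np
from cell import ctrl
def proj(n,P):
    c=ctrl.calibration(n);T=np.linalg.inv(c["cam_to_world"]);P=np.atleast_2d(np.array(P,float))
    q=P@T[:3,:3].T+T[:3,3];q=q*[1,-1,-1]@np.array(c["K"]).T;return q[:,:2]/q[:,2:]
def onz(n,uv,z):
    c=ctrl.calibration(n);M=np.array(c["cam_to_world"]);d=np.linalg.inv(c["K"])@[*uv,1];d=M[:3,:3]@(d*[1,-1,-1]);o=M[:3,3]
    return o+d*(z-o[2])/d[2]
E
python3 - <<'E'
from h import *
t=cv2.imread("pics/top0.png");s=cv2.imread("pics/side0.png")
g=t.min(2)
sub=np.zeros_like(g);sub[210:240,398:425]=g[210:240,398:425]
m=(sub>200).astype(np.uint8)
c=max(cv2.findContours(m,0,1)[0],key=cv2.contourArea);r=cv2.minAreaRect(c);print("tabtop",r)
P=[onz("top",p,60) for p in cv2.boxPoints(r)];print(np.round(P,1).tolist(),np.mean(P,0))
for a,b in zip(P,P[1:]):print(np.linalg.norm(b-a),np.degrees(np.arctan2(*(b-a)[1::-1])))
# pipe centre line in top image
for u in (150,160,220,240,260,280,300,176,184,193):
    col=g[215:262,u].astype(int);k=np.where(col>150)[0]+215
    print(u,k.min(),k.max(),len(k),end=" | ")
print()
for uv in((112,242),(327,226),(184,236)):print(onz("top",uv,125))
print("lube",onz("top",(369,150),0),"side",onz("side",(453,322),0), "clip side tab", onz("side",(342+612/400*0+ (615-400)/5.556,320+68/5.556),60))
T=cv2.resize(t[195:285,90:345],(800,282),interpolation=cv2.INTER_CUBIC)
S=cv2.resize(s[140:305,240:380],None,fx=1.9,fy=1.9,interpolation=cv2.INTER_CUBIC)
C=np.zeros((282+S.shape[0],800,3),np.uint8);C[:282]=T;C[282:,:S.shape[1]]=S;cv2.imwrite("pics/crop2.png",C);print(C.shape)
E
```

```text
tabtop ((411.5000305175781, 220.00001525878906), (10.733125686645508, 6.7082037925720215), 26.56505012512207)
[[601.4, -219.6, 60.0], [611.7, -225.0, 60.0], [603.5, -241.1, 60.0], [593.2, -235.7, 60.0]] [ 602.44030118 -230.32925039   60.        ]
11.618257850153249 -27.44692267215937
18.111686794315666 -117.19837274369115
11.606320414054514 152.42342288906872
150 234 242 9 | 160 233 242 10 | 220 228 237 10 | 240 227 235 9 | 260 225 234 10 | 280 224 232 9 | 300 222 231 10 | 176 229 242 14 | 184 228 241 14 | 193 227 241 15 | 
[558.01987239 252.83427907 125.        ]
[582.89331312 -84.52674967 125.        ]
[567.3335275  140.32964556 125.        ]
lube [ 741.86188086 -166.82495225    0.        ] side [ 750.47725174 -170.73930474    0.        ] clip side tab [ 600.00401295 -232.06427638   60.        ]
(596, 800, 3)
```

View pics/crop2.png

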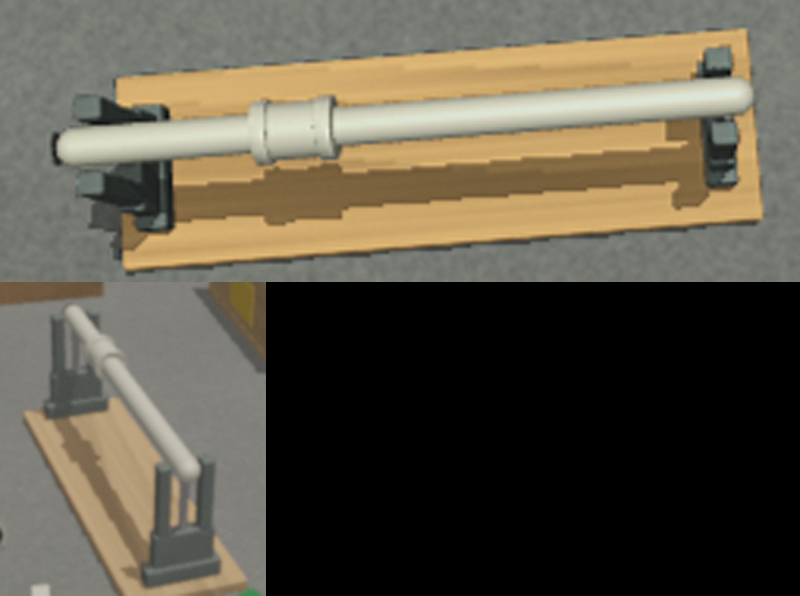

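```bash
cat >> h.py <<'E'
def plan(x,y,z,ang=None,n=None,g=0,from_=None):
    """rows to TCP x,y,z with closing-line world angle ang (deg, mod 180)"""
    s=ctrl.read_state();p=np.array(s["position"]);R=np.array(s["ee_rot"])
    a=np.degrees(np.arctan2(R[1,1],R[0,1]));d=0 if ang is None else (ang-a+90)%180-90
    D=np.array([x,y,z])-p;n=n or int(max(np.ceil(np.linalg.norm(D)/45),np.ceil(abs(d)/10)))
    print("now",p.round(1),"ang %.1f turn %.1f n=%d"%(a,d,n),"F",np.round(s["wrist_force"],1),"w %.1f t %.2f"%(s["gripper_width"],s["time"]))
    b=np.radians(a)
    for i in range(n):
        Y=np.array([np.cos(b),np.sin(b)]);X=np.array([np.sin(b),-np.cos(b)])  # x = y × z, z down
        X=X if X@R[:2,0]>-2 else X
        e=D[:2]/n/50;print([g,round(float(e@-X if False else e@X),3),round(float(e@Y),3),round(-D[2]/n/50,3),round(-d/n/90,3)],end=", " if i%5<4 else "\n");b+=np.radians(d)/n
    print()
E
python3 - <<'E'
from h import *
R=np.array(ctrl.read_state()["ee_rot"]);a=np.arctan2(R[1,1],R[0,1]);print("x check",R[:2,0],np.sin(a),-np.cos(a))
A,B=onz("top",(107.5,241.9),125),onz("top",(329.7,225),125);print(A,B,np.linalg.norm(A-B))
us=np.array([150,160,220,240,260,280,300]);vs=np.array([238,237.5,232.5,231,229.5,228,226.5]);k=np.polyfit(us,vs,1)
L=np.array([onz("top",(u,np.polyval(k,u)),125) for u in(120,320)]);d=L[1]-L[0];print("line",L.round(1).tolist(),"angle from y",np.degrees(np.arctan2(-d[0],-d[1])))
print("coupling faces",onz("top",(169.4,237),125),onz("top",(197.4,234.5),125))
# side view check: bright band across pipe
s=cv2.imread("pics/side0.png").min(2)
for y in(-60,-40,-20,0,40,80,190):
    x=np.interp(y,L[::-1,1],L[::-1,0]);u,v=proj("side",[x,y,125])[0];r=s[int(round(v)),int(u)-14:int(u)+15].astype(int);print(y,round(x,1),(u.round(1),v.round(1)),r.tolist())
plan(601.5,-231,130,-23)
E
```

```text
x check [-0.91439801  0.40481629] 0.9143981895246392 -0.4048159470599718
[558.18887074 259.88383465 125.        ] [584.48160226 -88.79733648 125.        ] 349.67108377800986
line [[560.5, 240.4, 125.0], [584.7, -73.5, 125.0]] angle from y -4.412677084112292
coupling faces [565.7847394  163.19239214 125.        ] [569.67902558 119.35306994 125.        ]
-60 583.7 (np.float64(335.8), np.float64(233.2)) [126, 125, 126, 122, 120, 115, 108, 109, 119, 131, 142, 153, 160, 165, 170, 174, 178, 179, 179, 178, 171, 156, 130, 99, 90, 102, 114, 118, 119]
-40 582.1 (np.float64(331.3), np.float64(227.1)) [124, 124, 125, 124, 121, 112, 108, 112, 123, 135, 146, 156, 163, 167, 173, 176, 179, 180, 177, 171, 161, 144, 131, 124, 124, 124, 126, 125, 126]
-20 580.6 (np.float64(327.0), np.float64(221.2)) [126, 125, 125, 125, 123, 119, 109, 109, 115, 127, 140, 150, 158, 164, 170, 174, 178, 178, 179, 175, 168, 153, 136, 127, 127, 128, 127, 127, 126]
0 579.1 (np.float64(322.7), np.float64(215.5)) [127, 127, 127, 126, 125, 119, 115, 108, 113, 122, 136, 145, 155, 164, 168, 174, 176, 178, 178, 177, 170, 157, 138,
[... 1113 characters left out ...]
at64(0.106), np.float64(0.05)], [0, 0.868, -0.106, np.float64(0.106), np.float64(0.05)], [0, 0.874, -0.038, np.float64(0.106), np.float64(0.05)]
[0, 0.874, 0.03, np.float64(0.106), np.float64(0.05)], [0, 0.869, 0.097, np.float64(0.106), np.float64(0.05)], [0, 0.859, 0.165, np.float64(0.106), np.float64(0.05)], [0, 0.844, 0.231, np.float64(0.106), np.float64(0.05)], [0, 0.823, 0.296, np.float64(0.106), np.float64(0.05)]
[0, 0.798, 0.359, np.float64(0.106), np.float64(0.05)], [0, 0.767, 0.42, np.float64(0.106), np.float64(0.05)], [0, 0.732, 0.478, np.float64(0.106), np.float64(0.05)], [0, 0.693, 0.533, np.float64(0.106), np.float64(0.05)], [0, 0.649, 0.586, np.float64(0.106), np.float64(0.05)]
```

>>> send_rows(
  deltas=[
    [[0,0.644,-0.592,0,0.05],[0,0.688,-0.54,0,0.05],[0,0.728,-0.485,0,0.05],[0,0.763,-0.427,0,0.05],[0,0.794,-0.367,0,0.05]],
  ],
  force=30,
)

```text
time: 0.72
position: [38.2, 568.1, 236.3]
ee_rot: [[-0.688, 0.726, -0.0], [0.726, 0.688, -0.001], [-0.0, -0.0, -1.0]]
wrist_force: [-0.7, 0.6, -0.1]
gripper_width: 47.2
grasp_force: 0.0
```

>>> send_rows(
  deltas=[
    [[0,0.82,-0.304,0,0.05],[0,0.841,-0.239,0,0.05],[0,0.857,-0.173,0,0.05],[0,0.868,-0.106,0,0.05],[0,0.874,-0.038,0,0.05]],
  ],
)

```text
time: 1.35
position: [-115.3, 717.1, 235.9]
ee_rot: [[-0.359, 0.933, 0.0], [0.933, 0.359, -0.001], [-0.001, -0.0, -1.0]]
wrist_force: [-0.1, 0.4, 1.4]
gripper_width: 43.4
grasp_force: 0.0
```

>>> send_rows(
  deltas=[
    [[0,0.874,0.03,0,0.05],[0,0.869,0.097,0,0.05],[0,0.859,0.165,0,0.05],[0,0.844,0.231,0,0.05],[0,0.823,0.296,0,0.05]],
  ],
)

```text
time: 1.98
position: [-121.3, 917.0, 234.4]
ee_rot: [[0.007, 1.0, -0.001], [1.0, -0.007, 0.004], [0.004, -0.001, -1.0]]
wrist_force: [0.2, 1.9, 0.6]
gripper_width: 43.6
grasp_force: 0.0
```

>>> send_rows(
  deltas=[
    [[0,0.798,0.359,0,0.05],[0,0.767,0.42,0,0.05],[0,0.732,0.478,0,0.05],[0,0.693,0.533,0,0.05],[0,0.649,0.586,0,0.05]],
  ],
)

```text
time: 2.6
position: [28.6, 966.4, 212.4]
ee_rot: [[0.39, 0.921, -0.006], [0.916, -0.387, 0.102], [0.091, -0.045, -0.995]]
wrist_force: [0.6, -0.6, -0.2]
gripper_width: 43.1
grasp_force: 0.0
```

>>> send_rows(
  deltas=[
    [[0,0,0,0.9,0],[0,0,0,0.9,0],[0,0,0,0,0],[0,0,0,0,0]],
  ],
)

```text
time: 3.1
position: [27.4, 976.0, 125.8]
ee_rot: [[0.387, 0.922, -0.005], [0.917, -0.385, 0.104], [0.094, -0.045, -0.995]]
wrist_force: [0.2, 0.1, 0.1]
gripper_width: 43.3
grasp_force: 0.0
```

Run:
```python
from h import *
t=ctrl.camera("top")[:,:,::-1];s=ctrl.camera("side")[:,:,::-1]
C=np.hstack([cv2.resize(t[180:270,350:470],(400,300),interpolation=2),cv2.resize(s[260:395,290:470],(400,300),interpolation=2)]);cv2.imwrite("pics/hover.png",C)
plan(601.5,-231,46.5,-23)
```

```text
now [ 27.5 977.3 129.5] ang -22.6 turn -0.4 n=30 F [0.7 1.5 0.4] w 43.5 t 3.20
[0, 0.596, 0.663, np.float64(0.055), np.float64(0.0)], [0, 0.596, 0.663, np.float64(0.055), np.float64(0.0)], [0, 0.596, 0.664, np.float64(0.055), np.float64(0.0)], [0, 0.596, 0.664, np.float64(0.055), np.float64(0.0)], [0, 0.596, 0.664, np.float64(0.055), np.float64(0.0)]
[0, 0.595, 0.664, np.float64(0.055), np.float64(0.0)], [0, 0.595, 0.664, np.float64(0.055), np.float64(0.0)], [0, 0.595, 0.664, np.float64(0.055), np.float64(0.0)], [0, 0.595, 0.664, np.float64(0.055), np.float64(0.0)], [0, 0.595, 0.664, np.float64(0.055), np.float64(0.0)]
[0, 0.595, 0.665, np.float64(0.055), np.float64(0.0)], [0, 0.595, 0.665, np.float64(0.055), np.float64(0.0)], [0, 0.594, 0.665, np.float64(0.055), np.float64(0.0)], [0, 0.594, 0.665, np.float64(0.055), np.float64(0.0)], [0, 0.594, 0.665, np.float64(0.055), np.float64(0.0)]
[0, 0.594, 0.665, np.float64(0.055), np.float64(0.0)], [0, 0.594, 0.665, np.float64(0.055), np.float64(0.0)], [0, 0.594, 0.665, np.float64(0.055), np.float64(0.0)], [0, 0.594, 0.666, np.float64(0.055), np.float64(0.0)], [0, 0.594, 0.666, np.float64(0.055), np.float64(0.0)]
[0, 0.593, 0.666, np.float64(0.055), np.float64(0.0)], [0, 0.593, 0.666, np.float64(0.055), np.float64(0.0)], [0, 0.593, 0.666, np.float64(0.055), np.float64(0.0)], [0, 0.593, 0.666, np.float64(0.055), np.float64(0.0)], [0, 0.593, 0.666, np.float64(0.055), np.float64(0.0)]
[0, 0.593, 0.666, np.float64(0.055), np.float64(0.0)], [0, 0.593, 0.667, np.float64(0.055), np.float64(0.0)], [0, 0.592, 0.667, np.float64(0.055), np.float64(0.0)], [0, 0.592, 0.667, np.float64(0.055), np.float64(0.0)], [0, 0.592, 0.667, np.float64(0.055), np.float64(0.0)]
```

View pics/hover.png

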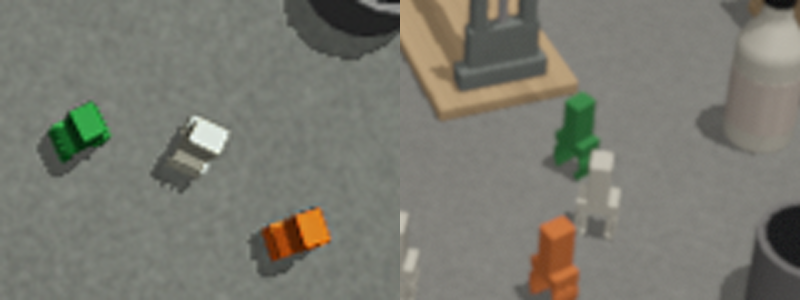

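The tool-x sign in my planner was wrong, so the arm went to the far left, where nothing is in the way. The scene looks untouched. I'll fix the sign and bring the arm back, inward and up.

>>> send_rows(
  deltas=[
    [[0,-0.7,0.3,-0.4,0],[0,-0.7,0.3,-0.4,0],[0,-0.7,0.3,-0.4,0],[0,-0.7,0.3,-0.4,0],[0,-0.7,0.3,-0.4,0]],
  ],
)

```text
time: 3.82
position: [29.6, 785.8, 207.0]
ee_rot: [[0.387, 0.922, -0.005], [0.917, -0.385, 0.109], [0.099, -0.046, -0.994]]
wrist_force: [0.2, -0.3, -0.6]
gripper_width: 43.6
grasp_force: 0.0
```

Run:
```python
s=open("h.py").read();s=s.replace("X=np.array([np.sin(b),-np.cos(b)])  # x = y × z, z down","X=np.array([-np.sin(b),np.cos(b)])")
s=s.replace("        X=X if X@R[:2,0]>-2 else X\n        e","        e").replace("e@-X if False else e@X","e@X").replace("round(-D[2]/n/50,3)","round(float(-D[2]/n/50),3)").replace("round(-d/n/90,3)","round(float(-d/n/90),3)")
open("h.py","w").write(s)
from h import *
print(np.round(ctrl.read_state()["ee_rot"],3).tolist(),ctrl.read_state()["joints"])
plan(601.5,-231,236,-23)
```

```text
[[0.387, 0.922, -0.005], [0.917, -0.385, 0.109], [0.099, -0.046, -0.994]] [1.42438851 0.5407245  1.17374127 0.02107738 1.3195515  1.81775181]
now [ 29.6 785.8 207. ] ang -22.6 turn -0.4 n=26 F [ 0.2 -0.3 -0.6] w 43.6 t 3.83
[0, -0.553, 0.707, -0.022, 0.0], [0, -0.552, 0.707, -0.022, 0.0], [0, -0.552, 0.707, -0.022, 0.0], [0, -0.552, 0.708, -0.022, 0.0], [0, -0.552, 0.708, -0.022, 0.0]
[0, -0.552, 0.708, -0.022, 0.0], [0, -0.552, 0.708, -0.022, 0.0], [0, -0.551, 0.708, -0.022, 0.0], [0, -0.551, 0.708, -0.022, 0.0], [0, -0.551, 0.708, -0.022, 0.0]
[0, -0.551, 0.708, -0.022, 0.0], [0, -0.551, 0.709, -0.022, 0.0], [0, -0.55, 0.709, -0.022, 0.0], [0, -0.55, 0.709, -0.022, 0.0], [0, -0.55, 0.709, -0.022, 0.0]
[0, -0.55, 0.709, -0.022, 0.0], [0, -0.55, 0.709, -0.022, 0.0], [0, -0.55, 0.709, -0.022, 0.0], [0, -0.549, 0.709, -0.022, 0.0], [0, -0.549, 0.71, -0.022, 0.0]
[0, -0.549, 0.71, -0.022, 0.0], [0, -0.549, 0.71, -0.022, 0.0], [0, -0.549, 0.71, -0.022, 0.0], [0, -0.549, 0.71, -0.022, 0.0], [0, -0.548, 0.71, -0.022, 0.0]
[0, -0.548, 0.71, -0.022, 0.0],
```

The out-of-reach clamp left the tool tilted 6.2° toward +y, and the interface offers no tilt command. I'll undo it by repeating the over-reach on the opposite side (-y), in small steps at a safe height. Route first.

```bash
cat > h2.py <<'E'
from h import *
from scipy.spatial.transform import Rotation as Ro
def st():
    s=ctrl.read_state();R=np.array(s["ee_rot"]);print("t %.2f"%s["time"],"p",np.round(s["position"],1),"ang %.1f"%np.degrees(np.arctan2(R[1,1],R[0,1])),"tilt deg",np.round(np.degrees(R[:2,2]),2),"F",np.round(s["wrist_force"],1),"w %.1f gf %.1f"%(s["gripper_width"],s["grasp_force"]));return np.array(s["position"]),R
def legs(pts,ang=None,g=0,step=45):
    p,R=st();k=0
    for j,q in enumerate(pts):
        d=0 if ang is None or j else (ang-np.degrees(np.arctan2(R[1,1],R[0,1]))+90)%180-90
        D=np.array(q,float)-p;n=int(max(np.ceil(np.linalg.norm(D)/step),np.ceil(abs(d)/10),1))
        for i in range(n):
            e=R.T@D/n/50;print([g,*np.round(e,3).tolist(),round(-d/n/90,3)],end=", " if k%5<4 else "\n");k+=1
            R=R@Ro.from_euler("z",-d/n,degrees=True).as_matrix()
        p=np.array(q,float)
    print()
E
python3 -c "
from h2 import *
legs([(600,100,420),(300,-550,420),(20,-720,420)],step=47)"
```

```text
t 3.83 p [ 29.6 785.8 207. ] ang -22.6 tilt deg [-0.26  6.26] F [ 0.2 -0.3 -0.6] w 43.6 gf 0.0
[0, -0.387, 0.78, -0.289, 0.0], [0, -0.387, 0.78, -0.289, 0.0], [0, -0.387, 0.78, -0.289, 0.0], [0, -0.387, 0.78, -0.289, 0.0], [0, -0.387, 0.78, -0.289, 0.0]
[0, -0.387, 0.78, -0.289, 0.0], [0, -0.387, 0.78, -0.289, 0.0], [0, -0.387, 0.78, -0.289, 0.0], [0, -0.387, 0.78, -0.289, 0.0], [0, -0.387, 0.78, -0.289, 0.0]
[0, -0.387, 0.78, -0.289, 0.0], [0, -0.387, 0.78, -0.289, 0.0], [0, -0.387, 0.78, -0.289, 0.0], [0, -0.387, 0.78, -0.289, 0.0], [0, -0.387, 0.78, -0.289, 0.0]
[0, -0.387, 0.78, -0.289, 0.0], [0, -0.387, 0.78, -0.289, 0.0], [0, -0.387, 0.78, -0.289, 0.0], [0, -0.387, 0.78, -0.289, 0.0], [0, -0.387, 0.78, -0.289, 0.0]
[0, -0.89, -0.033, -0.087, 0.0], [0, -0.89, -0.033, -0.087, 0.0], [0, -0.89, -0.033, -0.087, 0.0], [0, -0.89, -0.033, -0.087, 0.0], [0, -0.89, -0.033, -0.087, 0.0]
[0, -0.89, -0.033, -0.087, 0.0], [0, -0.89, -0.033, -0.087, 0.0], [0, -0.89, -0.033, -0.087, 0.0], [0, -0.89, -0.033, -0.087, 0.0], [0, -0.89, -0.033, -0.087, 0.0]
[0, -0.89, -0.033, -0.087, 0.0], [0, -0.89, -0.033, -0.087, 0.0], [0, -0.89, -0.033, -0.087, 0.0], [0, -0.89, -0.033, -0.087, 0.0], [0, -0.89, -0.033, -0.087, 0.0]
[0, -0.89, -0.033, -0.087, 0.0], [0, -0.755, -0.551, -0.049, 0.0], [0, -0.755, -0.551, -0.049, 0.0], [0, -0.755, -0.551, -0.049, 0.0], [0, -0.755, -0.551, -0.049, 0.0]
[0, -0.755, -0.551, -0.049, 0.0], [0, -0.755, -0.551, -0.049, 0.0], [0, -0.755, -0.551, -0.049, 0.0],
```

>>> send_rows(
  deltas=[
    [[0,-0.387,0.78,-0.29,0.0],[0,-0.387,0.78,-0.29,0.0],[0,-0.387,0.78,-0.29,0.0],[0,-0.387,0.78,-0.29,0.0],[0,-0.387,0.78,-0.29,0.0]],
  ],
)

```text
time: 4.45
position: [173.5, 614.5, 260.8]
ee_rot: [[0.387, 0.922, -0.003], [0.917, -0.384, 0.109], [0.099, -0.045, -0.994]]
wrist_force: [0.5, 0.8, -0.0]
gripper_width: 43.5
grasp_force: 0.0
```

>>> send_rows(
  deltas=[
    [[0,-0.387,0.78,-0.29,0.0],[0,-0.387,0.78,-0.29,0.0],[0,-0.387,0.78,-0.29,0.0],[0,-0.387,0.78,-0.29,0.0],[0,-0.387,0.78,-0.29,0.0]],
  ],
)

```text
time: 5.08
position: [316.3, 442.7, 314.9]
ee_rot: [[0.387, 0.922, -0.001], [0.917, -0.384, 0.108], [0.099, -0.042, -0.994]]
wrist_force: [0.2, 0.1, -0.8]
gripper_width: 43.5
grasp_force: 0.0
```

>>> send_rows(
  deltas=[
    [[0,-0.387,0.78,-0.29,0.0],[0,-0.387,0.78,-0.29,0.0],[0,-0.387,0.78,-0.29,0.0],[0,-0.387,0.78,-0.29,0.0],[0,-0.387,0.78,-0.29,0.0]],
  ],
)

```text
time: 5.7
position: [458.9, 270.9, 369.2]
ee_rot: [[0.387, 0.922, 0.001], [0.917, -0.385, 0.105], [0.097, -0.04, -0.994]]
wrist_force: [1.4, 0.2, 1.0]
gripper_width: 43.5
grasp_force: 0.0
```

>>> send_rows(
  deltas=[
    [[0,-0.387,0.78,-0.29,0.0],[0,-0.387,0.78,-0.29,0.0],[0,-0.387,0.78,-0.29,0.0],[0,-0.387,0.78,-0.29,0.0],[0,-0.387,0.78,-0.29,0.0]],
  ],
)

```text
time: 6.32
position: [601.3, 99.3, 423.7]
ee_rot: [[0.387, 0.922, 0.001], [0.917, -0.385, 0.103], [0.095, -0.039, -0.995]]
wrist_force: [1.0, 0.5, 0.9]
gripper_width: 43.5
grasp_force: 0.0
```

>>> send_rows(
  deltas=[
    [[0,-0.89,-0.033,-0.087,0.0],[0,-0.89,-0.033,-0.087,0.0],[0,-0.89,-0.033,-0.087,0.0],[0,-0.89,-0.033,-0.087,0.0],[0,-0.89,-0.033,-0.087,0.0]],
  ],
)

```text
time: 6.95
position: [506.0, -103.9, 424.3]
ee_rot: [[0.387, 0.922, 0.0], [0.917, -0.385, 0.1], [0.093, -0.039, -0.995]]
wrist_force: [0.7, 0.1, 0.1]
gripper_width: 43.6
grasp_force: 0.0
```

>>> send_rows(
  deltas=[
    [[0,-0.89,-0.033,-0.087,0.0],[0,-0.89,-0.033,-0.087,0.0],[0,-0.89,-0.033,-0.087,0.0],[0,-0.89,-0.033,-0.087,0.0],[0,-0.89,-0.033,-0.087,0.0]],
  ],
)

```text
time: 7.58
position: [412.2, -307.2, 425.6]
ee_rot: [[0.387, 0.922, -0.001], [0.918, -0.385, 0.098], [0.09, -0.039, -0.995]]
wrist_force: [0.2, -0.1, -0.3]
gripper_width: 43.4
grasp_force: 0.0
```

>>> send_rows(
  deltas=[
    [[0,-0.89,-0.033,-0.087,0.0],[0,-0.89,-0.033,-0.087,0.0],[0,-0.89,-0.033,-0.087,0.0],[0,-0.89,-0.033,-0.087,0.0],[0,-0.89,-0.033,-0.087,0.0]],
  ],
)

```text
time: 8.2
position: [318.4, -510.4, 427.2]
ee_rot: [[0.387, 0.922, -0.003], [0.918, -0.385, 0.097], [0.089, -0.04, -0.995]]
wrist_force: [0.9, -0.2, 0.7]
gripper_width: 43.8
grasp_force: 0.0
```

>>> send_rows(
  deltas=[
    [[0,-0.755,-0.551,-0.049,0.0],[0,-0.755,-0.551,-0.049,0.0],[0,-0.755,-0.551,-0.049,0.0],[0,-0.755,-0.551,-0.049,0.0],[0,-0.755,-0.551,-0.049,0.0]],
  ],
)

```text
time: 8.82
position: [117.7, -631.2, 428.1]
ee_rot: [[0.387, 0.922, -0.005], [0.918, -0.385, 0.097], [0.087, -0.042, -0.995]]
wrist_force: [-0.0, -1.0, -0.7]
gripper_width: 43.6
grasp_force: 0.0
```

```bash
python3 -c "
from h2 import *
legs([(20,-760,400),(20,-930,400)],step=40);print(ctrl.read_state()['joints'])"
```

```text
t 8.82 p [ 117.7 -631.2  428.1] ang -22.7 tilt deg [-0.29  5.55] F [-0.  -1.  -0.7] w 43.6 gf 0.0
[0, -0.634, -0.157, 0.064, 0.0], [0, -0.634, -0.157, 0.064, 0.0], [0, -0.634, -0.157, 0.064, 0.0], [0, -0.634, -0.157, 0.064, 0.0], [0, -0.634, -0.157, 0.064, 0.0]
[0, -0.624, 0.262, -0.066, 0.0], [0, -0.624, 0.262, -0.066, 0.0], [0, -0.624, 0.262, -0.066, 0.0], [0, -0.624, 0.262, -0.066, 0.0], [0, -0.624, 0.262, -0.066, 0.0]

[-1.50965968e+00  2.98920921e-01  1.08411918e+00  9.44044407e-04
  1.85573898e+00 -1.11191433e+00]
```

>>> send_rows(
  deltas=[
    [[0,-0.634,-0.157,0.064,0.0],[0,-0.634,-0.157,0.064,0.0],[0,-0.634,-0.157,0.064,0.0],[0,-0.634,-0.157,0.064,0.0],[0,-0.634,-0.157,0.064,0.0]],
  ],
)

```text
time: 9.45
position: [20.6, -759.9, 399.2]
ee_rot: [[0.388, 0.922, -0.006], [0.918, -0.385, 0.097], [0.087, -0.043, -0.995]]
wrist_force: [0.1, 0.1, 0.2]
gripper_width: 43.6
grasp_force: 0.0
```

>>> send_rows(
  deltas=[
    [[0,-0.55,0.23,-0.06,0.0],[0,-0.55,0.23,-0.06,0.0],[0,0,0,0,0]],
  ],
)

```text
time: 9.82
position: [20.8, -820.6, 391.9]
ee_rot: [[0.388, 0.922, -0.005], [0.917, -0.385, 0.104], [0.094, -0.045, -0.995]]
wrist_force: [0.3, -0.5, -0.8]
gripper_width: 43.6
grasp_force: 0.0
```

>>> send_rows(
  deltas=[
    [[0,-0.3,0.12,-0.03,0.0],[0,-0.3,0.12,-0.03,0.0],[0,0,0,0,0]],
  ],
)

```text
time: 10.2
position: [20.3, -840.0, 393.0]
ee_rot: [[0.388, 0.922, -0.006], [0.918, -0.386, 0.089], [0.08, -0.04, -0.996]]
wrist_force: [-0.2, 1.3, 1.5]
gripper_width: 43.5
grasp_force: 0.0
```

The tilt is coming down as planned, so I'll continue in small steps.

>>> send_rows(
  deltas=[
    [[0,-0.3,0.12,-0.03,0.0],[0,-0.3,0.12,-0.03,0.0],[0,0,0,0,0]],
  ],
)

```text
time: 10.58
position: [19.0, -850.8, 380.3]
ee_rot: [[0.388, 0.922, -0.005], [0.919, -0.386, 0.074], [0.066, -0.033, -0.997]]
wrist_force: [-0.3, -0.9, -0.6]
gripper_width: 44.0
grasp_force: 0.0
```

>>> send_rows(
  deltas=[
    [[0,-0.3,0.12,-0.03,0.0],[0,-0.3,0.12,-0.03,0.0],[0,0,0,0,0]],
  ],
)

```text
time: 10.95
position: [18.0, -861.1, 369.1]
ee_rot: [[0.388, 0.922, -0.004], [0.92, -0.387, 0.057], [0.051, -0.026, -0.998]]
wrist_force: [-0.4, 0.0, -0.9]
gripper_width: 43.7
grasp_force: 0.0
```

>>> send_rows(
  deltas=[
    [[0,-0.3,0.12,-0.03,0.0],[0,-0.3,0.12,-0.03,0.0],[0,0,0,0,0]],
  ],
)

```text
time: 11.32
position: [17.0, -871.1, 361.1]
ee_rot: [[0.387, 0.922, -0.004], [0.921, -0.387, 0.037], [0.032, -0.018, -0.999]]
wrist_force: [-0.2, 0.5, -0.8]
gripper_width: 43.3
grasp_force: 0.0
```

>>> send_rows(
  deltas=[
    [[0,-0.3,0.12,-0.03,0.0],[0,-0.3,0.12,-0.03,0.0],[0,0,0,0,0]],
  ],
)

```text
time: 11.7
position: [16.0, -880.9, 353.7]
ee_rot: [[0.387, 0.922, -0.004], [0.922, -0.387, 0.016], [0.014, -0.01, -1.0]]
wrist_force: [0.4, -0.3, 0.7]
gripper_width: 43.3
grasp_force: 0.0
```

>>> send_rows(
  deltas=[
    [[0,-0.3,0.12,0,0.0],[0,0,0,0,0]],
  ],
)

```text
time: 11.95
position: [15.5, -886.1, 349.0]
ee_rot: [[0.387, 0.922, -0.003], [0.922, -0.387, 0.006], [0.004, -0.006, -1.0]]
wrist_force: [0.3, -0.9, -1.5]
gripper_width: 43.6
grasp_force: 0.0
```

The tilt is now about 0.4°. Returning to above the clip.

```bash
python3 -c "
from h2 import *
legs([(601.5,-231,350),(601.5,-231,130)],step=46,ang=-23)"
```

```text
t 11.95 p [  15.5 -886.1  349. ] ang -22.8 tilt deg [-0.2   0.36] F [ 0.3 -0.9 -1.5] w 43.6 gf 0.0
[0, 0.831, 0.286, 0.001, np.float64(0.0)], [0, 0.831, 0.286, 0.001, np.float64(0.0)], [0, 0.831, 0.286, 0.001, np.float64(0.0)], [0, 0.831, 0.286, 0.001, np.float64(0.0)], [0, 0.831, 0.286, 0.001, np.float64(0.0)]
[0, 0.831, 0.286, 0.001, np.float64(0.0)], [0, 0.831, 0.286, 0.001, np.float64(0.0)], [0, 0.831, 0.285, 0.001, np.float64(0.0)], [0, 0.831, 0.285, 0.001, np.float64(0.0)], [0, 0.831, 0.285, 0.001, np.float64(0.0)]
[0, 0.831, 0.285, 0.001, np.float64(0.0)], [0, 0.832, 0.285, 0.001, np.float64(0.0)], [0, 0.832, 0.285, 0.001, np.float64(0.0)], [0, 0.832, 0.284, 0.001, np.float64(0.0)], [0, 0.832, 0.284, 0.001, np.float64(0.0)]
[0, 0.832, 0.284, 0.001, np.float64(0.0)], [0, 0.832, 0.284, 0.001, np.float64(0.0)], [0, 0.832, 0.284, 0.001, np.float64(0.0)], [0, 0.832, 0.284, 0.001, np.float64(0.0)], [0, 0.832, 0.284, 0.001, np.float64(0.0)]
[0, -0.004, 0.005, 0.88, 0.0], [0, -0.004, 0.005, 0.88, 0.0], [0, -0.004, 0.005, 0.88, 0.0], [0, -0.004, 0.005, 0.88, 0.0], [0, -0.004, 0.005, 0.88, 0.0]
```

>>> send_rows(
  deltas=[
    [[0,0.83,0.285,0,0],[0,0.83,0.285,0,0],[0,0.83,0.285,0,0],[0,0.83,0.285,0,0],[0,0.83,0.285,0,0]],
  ],
)

```text
time: 12.58
position: [155.5, -731.3, 351.9]
ee_rot: [[0.387, 0.922, -0.003], [0.922, -0.387, 0.005], [0.003, -0.005, -1.0]]
wrist_force: [0.1, -1.1, 0.0]
gripper_width: 43.7
grasp_force: 0.0
```

>>> send_rows(
  deltas=[
    [[0,0.83,0.285,0,0],[0,0.83,0.285,0,0],[0,0.83,0.285,0,0],[0,0.83,0.285,0,0],[0,0.83,0.285,0,0]],
  ],
)

```text
time: 13.2
position: [301.5, -567.8, 352.3]
ee_rot: [[0.387, 0.922, -0.003], [0.922, -0.387, 0.005], [0.003, -0.005, -1.0]]
wrist_force: [-0.1, -0.5, -0.1]
gripper_width: 43.5
grasp_force: 0.0
```

>>> send_rows(
  deltas=[
    [[0,0.83,0.285,0,0],[0,0.83,0.285,0,0],[0,0.83,0.285,0,0],[0,0.83,0.285,0,0],[0,0.83,0.285,0,0]],
  ],
)

```text
time: 13.82
position: [447.5, -404.1, 352.7]
ee_rot: [[0.387, 0.922, -0.003], [0.922, -0.387, 0.005], [0.003, -0.005, -1.0]]
wrist_force: [0.6, 0.2, -0.3]
gripper_width: 43.7
grasp_force: 0.0
```

>>> send_rows(
  deltas=[
    [[0,0.83,0.285,0,0],[0,0.83,0.285,0,0],[0,0.83,0.285,0,0],[0,0.83,0.285,0,0],[0,0.83,0.285,0,0]],
  ],
)

```text
time: 14.45
position: [593.6, -240.4, 353.1]
ee_rot: [[0.387, 0.922, -0.003], [0.922, -0.387, 0.005], [0.004, -0.004, -1.0]]
wrist_force: [0.1, -1.0, -0.2]
gripper_width: 44.0
grasp_force: 0.0
```

>>> send_rows(
  deltas=[
    [[0,0,0,0.88,0],[0,0,0,0.88,0],[0,0,0,0.88,0],[0,0,0,0.88,0],[0,0,0,0,0]],
  ],
)

```text
time: 15.08
position: [589.4, -239.1, 172.3]
ee_rot: [[0.387, 0.922, -0.011], [0.922, -0.387, 0.01], [0.005, -0.014, -1.0]]
wrist_force: [0.7, -1.1, -0.0]
gripper_width: 43.9
grasp_force: 0.0
```

Run:
```python
from h2 import *
legs([(601.5,-231,100),(601.5,-231,46.5)],ang=-23)
t=ctrl.camera("top")[:,:,::-1];s=ctrl.camera("side")[:,:,::-1]
C=np.hstack([cv2.resize(t[180:270,350:470],(400,300),interpolation=2),cv2.resize(s[200:395,250:510],(400,300),interpolation=2)]);cv2.imwrite("pics/hover2.png",C)
```

```text
t 15.07 p [ 589.4 -239.1  172.3] ang -22.8 tilt deg [-0.63  0.55] F [ 0.7 -1.1 -0. ] w 43.9 gf 0.0
[0, 0.118, 0.09, 0.723, np.float64(0.001)], [0, 0.118, 0.09, 0.723, np.float64(0.001)], [0, -0.002, 0.007, 0.535, 0.0], [0, -0.002, 0.007, 0.535, 0.0],
```

View pics/hover2.png

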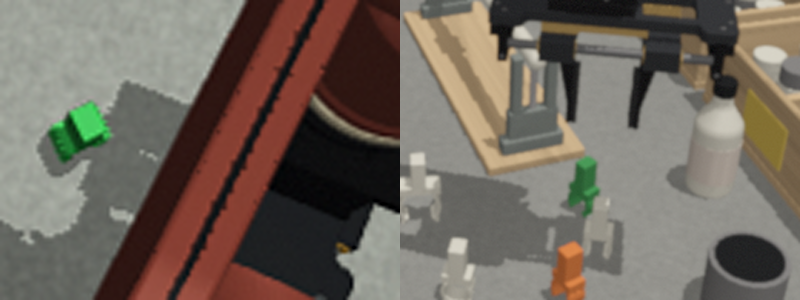

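The gripper is above and slightly short of the clip, with its closing line across the jaws and the green and orange parts clear. I'll correct while descending partway.

>>> send_rows(
  deltas=[
    [[0,0.118,0.09,0.72,0],[0,0.118,0.09,0.72,0],[0,0,0,0,0],[0,0,0,0,0]],
  ],
)

```text
time: 15.68
position: [606.3, -233.8, 107.9]
ee_rot: [[0.387, 0.922, 0.0], [0.922, -0.387, 0.003], [0.003, -0.001, -1.0]]
wrist_force: [-0.2, -0.7, 0.6]
gripper_width: 43.8
grasp_force: 0.0
```

Run:
```python
from h2 import *
legs([(601.5,-231,46.5)],ang=-23)
```

```text
t 15.68 p [ 606.3 -233.8  107.9] ang -22.8 tilt deg [0.01 0.19] F [-0.2 -0.7  0.6] w 43.8 gf 0.0
[0, 0.006, -0.055, 0.614, np.float64(0.001)], [0, 0.005, -0.055, 0.614, np.float64(0.001)],
```

>>> send_rows(
  deltas=[
    [[0,0,-0.055,0.3,0],[0,0,-0.055,0.3,0],[0,0,0,0.3,0],[0,0,0,0.2,0],[0,0,0,0,0]],
  ],
)

```text
time: 16.3
position: [598.5, -229.9, 48.0]
ee_rot: [[0.387, 0.922, -0.006], [0.922, -0.387, 0.007], [0.004, -0.008, -1.0]]
wrist_force: [-1.0, 0.3, 0.5]
gripper_width: 43.5
grasp_force: 0.0
```

Run:
```python
from h2 import *
legs([(601.5,-231,46.5)],ang=-23)
s=ctrl.camera("side")[:,:,::-1]
cv2.imwrite("pics/grasp.png",cv2.resize(s[270:405,300:480],(800,600),interpolation=2))
```

```text
t 16.30 p [ 598.5 -229.9   48. ] ang -22.8 tilt deg [-0.34  0.39] F [-1.   0.3  0.5] w 43.5 gf 0.0
[0, 0.002, 0.064, 0.029, np.float64(0.002)],
```

View pics/grasp.png

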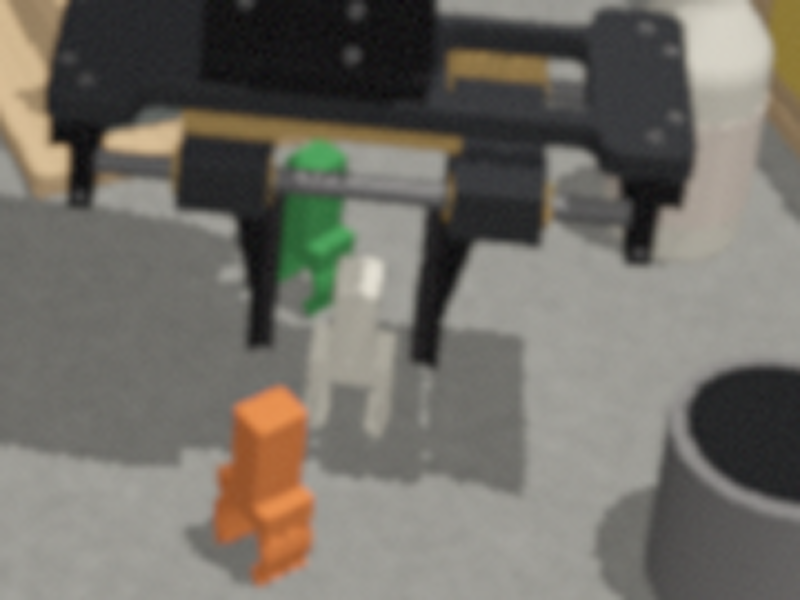

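Run:
```python
from h2 import *
p,R=st()
f=lambda P:((proj("side",P)-[300,270])*4.444).round(0).tolist()
for sgn in(-1,1):print("tip",f(p+R@[0,sgn*26,14]),f(p+R@[0,sgn*22,14]))
print("mid tips",f(p+R@[0,0,14]),"mid at z60",f([p[0],p[1],60]))
print("clip est z60,z30",f([601.5,-231,60]),f([601.5,-231,30]), "foot",f([601.5,-231,0]))
b=np.array([np.cos(np.radians(67)),np.sin(np.radians(67)),0]);a=np.array([b[1],-b[0],0])
for x in(-7,7):
  for y in(-9,9):print("tab corner",x,y,f(np.array([601.5,-231,60])+a*x+b*y), proj("top",np.array([601.5,-231,60])+a*x+b*y).round(1))
```

```text
t 16.35 p [ 599.2 -230.2   49. ] ang -22.8 tilt deg [-0.26  0.34] F [-0.2  0.2  0.2] w 43.4 gf 0.0
tip [[268.0, 325.0]] [[280.0, 326.0]]
tip [[429.0, 342.0]] [[417.0, 341.0]]
mid tips [[348.0, 333.0]] mid at z60 [[354.0, 273.0]]
clip est z60,z30 [[362.0, 274.0]] [[355.0, 346.0]] foot [[349.0, 415.0]]
tab corner -7 -9 [[338.0, 290.0]] [[415.3 226.3]]
tab corner -7 9 [[341.0, 253.0]] [[405.5 222.3]]
tab corner 7 -9 [[383.0, 294.0]] [[418.3 218.8]]
tab corner 7 9 [[385.0, 258.0]] [[408.5 214.8]]
```

The tips sit within about 2 mm of the clip's tab, allowing for finger thickness. Shifting slightly, then closing.

>>> send_rows(
  deltas=[
    [[0,0,0.05,0.05,0],[-0.5,0,0,0,0],[-0.9,0,0,0,0],[-0.9,0,0,0,0],[-0.9,0,0,0,0]],
  ],
  force=45,
)

```text
time: 16.98
position: [601.8, -231.3, 47.3]
ee_rot: [[0.387, 0.922, -0.003], [0.922, -0.387, 0.005], [0.004, -0.005, -1.0]]
wrist_force: [0.3, 0.5, -0.5]
gripper_width: 13.7
grasp_force: 45.0
```

>>> send_rows(
  deltas=[
    [[-0.9,0,0,0,0],[-0.9,0,0,0,0]],
  ],
)

```text
time: 17.23
position: [601.8, -231.4, 47.3]
ee_rot: [[0.387, 0.922, -0.003], [0.922, -0.387, 0.005], [0.004, -0.005, -1.0]]
wrist_force: [-0.3, 0.7, 0.1]
gripper_width: 13.5
grasp_force: 45.0
```

>>> send_rows(
  deltas=[
    [[-0.9,0,0,-0.5,0],[-0.9,0,0,-0.9,0],[-0.9,0,0,-1,0],[-0.9,0,0,-1,0],[-0.9,0,0,0,0]],
  ],
)

```text
time: 17.85
position: [605.1, -233.8, 223.5]
ee_rot: [[0.387, 0.922, 0.006], [0.922, -0.387, 0.001], [0.003, 0.005, -1.0]]
wrist_force: [1.0, 0.1, -0.4]
gripper_width: 13.9
grasp_force: 45.0
```

Run:
```python
from h2 import *
legs([(574.5,60,215)],ang=4.4,g=-.9,step=32)
```

```text
t 17.85 p [ 605.1 -233.8  223.5] ang -22.8 tilt deg [0.33 0.03] F [ 1.   0.1 -0.4] w 13.9 gf 45.0
[-0.9, 0.518, -0.284, 0.017, np.float64(-0.03)], [-0.9, 0.531, -0.259, 0.017, np.float64(-0.03)], [-0.9, 0.542, -0.234, 0.017, np.float64(-0.03)], [-0.9, 0.553, -0.208, 0.017, np.float64(-0.03)], [-0.9, 0.562, -0.181, 0.017, np.float64(-0.03)]
[-0.9, 0.57, -0.154, 0.017, np.float64(-0.03)], [-0.9, 0.577, -0.127, 0.017, np.float64(-0.03)], [-0.9, 0.582, -0.1, 0.017, np.float64(-0.03)], [-0.9, 0.586, -0.072, 0.017, np.float64(-0.03)], [-0.9, 0.589, -0.044, 0.017, np.float64(-0.03)]
```

>>> send_rows(
  deltas=[
    [[-0.9,0.518,-0.284,0.02,-0.03],[-0.9,0.531,-0.259,0.02,-0.03],[-0.9,0.542,-0.234,0.02,-0.03],[-0.9,0.553,-0.208,0.02,-0.03],[-0.9,0.562,-0.181,0.02,-0.03]],
  ],
)

```text
time: 18.48
position: [586.2, -84.3, 211.4]
ee_rot: [[0.16, 0.987, -0.006], [0.987, -0.16, 0.006], [0.005, -0.007, -1.0]]
wrist_force: [-0.3, -0.0, -0.4]
gripper_width: 14.0
grasp_force: 45.0
```

>>> send_rows(
  deltas=[
    [[-0.9,0.57,-0.154,0.02,-0.03],[-0.9,0.577,-0.127,0.02,-0.03],[-0.9,0.582,-0.1,0.02,-0.03],[-0.9,0.586,-0.072,0.02,-0.03],[-0.9,0.589,-0.044,0.02,-0.03]],
  ],
)

```text
time: 19.1
position: [571.1, 62.5, 207.3]
ee_rot: [[-0.075, 0.997, -0.006], [0.997, 0.075, 0.006], [0.006, -0.005, -1.0]]
wrist_force: [0.6, -0.2, -1.0]
gripper_width: 13.9
grasp_force: 45.0
```

>>> send_rows(
  deltas=[
    [[-0.9,0,0,0,0],[-0.9,0,0,0,0]],
  ],
)

```text
time: 19.35
position: [571.7, 61.1, 208.0]
ee_rot: [[-0.073, 0.997, -0.005], [0.997, 0.073, 0.005], [0.005, -0.004, -1.0]]
wrist_force: [-0.0, 0.0, 0.0]
gripper_width: 13.6
grasp_force: 45.0
```

Run:
```python
from h2 import *
legs([(574.5,60,182)],ang=4.4,g=-.9)
```

```text
t 19.35 p [571.7  61.1 208. ] ang 4.2 tilt deg [-0.27  0.28] F [-0.  0.  0.] w 13.6 gf 45.0
[-0.9, -0.029, 0.056, 0.519, np.float64(-0.002)],
```

>>> send_rows(
  deltas=[
    [[-0.9,-0.02,0.056,0.25,0],[-0.9,0,0,0.2,0],[-0.9,0,0,0,0]],
  ],
)

```text
time: 19.73
position: [573.8, 60.4, 184.3]
ee_rot: [[-0.073, 0.997, -0.007], [0.997, 0.073, 0.006], [0.006, -0.006, -1.0]]
wrist_force: [-1.3, -0.5, -0.2]
gripper_width: 13.9
grasp_force: 45.0
```

Run:
```python
from h2 import *
p,R=st()
s=ctrl.camera("side")[:,:,::-1]
cv2.imwrite("pics/above.png",cv2.resize(s[140:245,255:395],(800,600),interpolation=2))
x=579.1-.0771*p[1];print("pipe x here",x)
f=lambda P:((proj("side",P)-[255,140])*5.714).round(0).tolist()
print("pipe axis here",f([x,p[1],125]),"pipe axis y-9",f([x+.7,p[1]-9,125]),"clip origin",f(p-[0,0,35.3]))
```

```text
t 19.73 p [573.8  60.4 184.3] ang 4.2 tilt deg [-0.39  0.32] F [-1.3 -0.5 -0.2] w 13.9 gf 45.0
pipe x here 574.4470071810975
pipe axis here [[319.0, 339.0]] pipe axis y-9 [[329.0, 353.0]] clip origin [[318.0, 269.0]]
```

View pics/above.png

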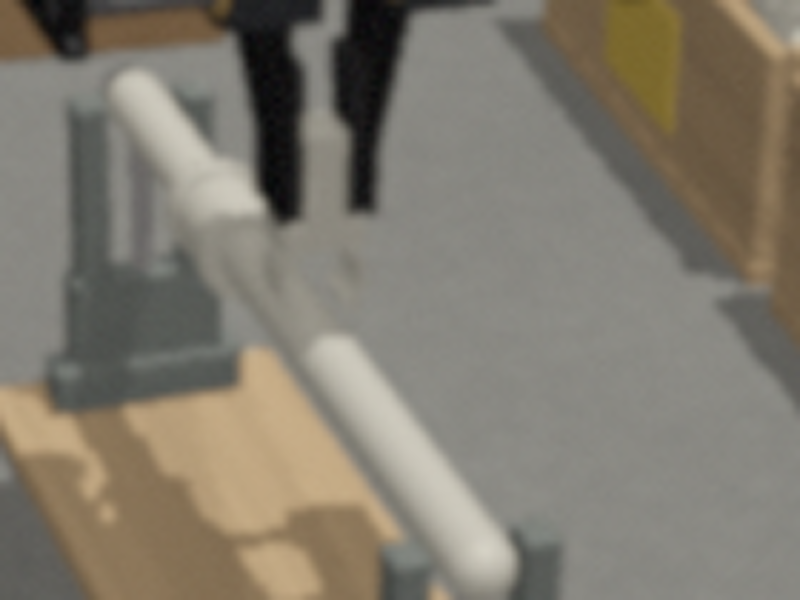

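The clip hangs over the bare pipe at about (320,265), well right of the coupling at (220,200), and the projected axes line up within 1 mm. Starting to press in small steps.

>>> send_rows(
  deltas=[
    [[-0.9,0,0.015,0.08,0],[-0.9,0,0,0.08,0],[-0.9,0,0,0.08,0],[-0.9,0,0,0,0]],
  ],
)

```text
time: 20.27
position: [575.5, 61.0, 174.3]
ee_rot: [[-0.074, 0.997, -0.004], [0.997, 0.074, 0.005], [0.006, -0.003, -1.0]]
wrist_force: [0.1, -0.7, 2.8]
gripper_width: 14.0
grasp_force: 45.0
```

>>> send_rows(
  deltas=[
    [[-0.9,0,0,0.1,0],[-0.9,0,0,0,0]],
  ],
)

```text
time: 20.52
position: [575.4, 61.0, 169.2]
ee_rot: [[-0.074, 0.997, -0.004], [0.997, 0.074, 0.005], [0.006, -0.003, -1.0]]
wrist_force: [-1.6, 0.1, 4.4]
gripper_width: 13.5
grasp_force: 45.0
```

>>> send_rows(
  deltas=[
    [[-0.9,0,0,0.1,0],[-0.9,0,0,0,0]],
  ],
)

```text
time: 20.78
position: [575.5, 61.0, 164.5]
ee_rot: [[-0.074, 0.997, -0.004], [0.997, 0.074, 0.005], [0.006, -0.003, -1.0]]
wrist_force: [-1.8, 0.2, 6.1]
gripper_width: 13.4
grasp_force: 45.0
```

>>> send_rows(
  deltas=[
    [[-0.9,0,-0.02,0.08,0],[-0.9,0,0,0,0]],
  ],
)

```text
time: 21.02
position: [574.4, 61.0, 160.8]
ee_rot: [[-0.074, 0.997, -0.004], [0.997, 0.074, 0.005], [0.006, -0.003, -1.0]]
wrist_force: [-3.1, -0.2, 6.8]
gripper_width: 13.8
grasp_force: 45.0
```

>>> send_rows(
  deltas=[
    [[-0.9,0,0,0.08,0],[-0.9,0,0,0,0]],
  ],
)

```text
time: 21.28
position: [574.3, 61.0, 156.9]
ee_rot: [[-0.074, 0.997, -0.004], [0.997, 0.074, 0.005], [0.006, -0.004, -1.0]]
wrist_force: [-3.6, -0.3, 8.0]
gripper_width: 13.5
grasp_force: 45.0
```

>>> send_rows(
  deltas=[
    [[-0.9,0,0,0.08,0],[-0.9,0,0,0,0]],
  ],
)

```text
time: 21.52
position: [574.4, 61.0, 153.2]
ee_rot: [[-0.074, 0.997, -0.004], [0.997, 0.074, 0.005], [0.006, -0.003, -1.0]]
wrist_force: [-4.6, -1.0, 9.9]
gripper_width: 13.6
grasp_force: 45.0
```

The lateral force means only one lip is bearing: the clip is about 1.8 mm too far toward +x. Shifting it.

>>> send_rows(
  deltas=[
    [[-0.9,0,-0.03,0,0],[-0.9,0,0,0,0]],
  ],
)

```text
time: 21.78
position: [573.8, 60.9, 153.9]
ee_rot: [[-0.074, 0.997, -0.001], [0.997, 0.074, 0.005], [0.006, -0.001, -1.0]]
wrist_force: [-3.8, -1.1, 9.0]
gripper_width: 13.7
grasp_force: 45.0
```

>>> send_rows(
  deltas=[
    [[-0.9,0,-0.03,0,0],[-0.9,0,0,0,0]],
  ],
)

```text
time: 22.02
position: [573.3, 60.9, 154.5]
ee_rot: [[-0.074, 0.997, 0.001], [0.997, 0.074, 0.006], [0.006, 0.002, -1.0]]
wrist_force: [-1.1, -0.1, 10.1]
gripper_width: 13.4
grasp_force: 45.0
```

>>> send_rows(
  deltas=[
    [[-0.9,0,-0.005,0.06,0],[-0.9,0,0,0,0]],
  ],
)

```text
time: 22.28
position: [573.3, 60.9, 151.5]
ee_rot: [[-0.074, 0.997, 0.002], [0.997, 0.074, 0.006], [0.005, 0.002, -1.0]]
wrist_force: [-0.4, 0.5, 10.6]
gripper_width: 13.4
grasp_force: 45.0
```

>>> send_rows(
  deltas=[
    [[-0.9,0,0,0.06,0],[-0.9,0,0,0,0]],
  ],
)

```text
time: 22.52
position: [573.3, 60.9, 148.7]
ee_rot: [[-0.074, 0.997, 0.002], [0.997, 0.074, 0.006], [0.005, 0.002, -1.0]]
wrist_force: [-0.2, 0.5, 11.8]
gripper_width: 14.1
grasp_force: 45.0
```

>>> send_rows(
  deltas=[
    [[-0.9,0,0,0.06,0],[-0.9,0,0,0,0]],
  ],
)

```text
time: 22.78
position: [573.4, 60.9, 145.9]
ee_rot: [[-0.074, 0.997, 0.002], [0.997, 0.074, 0.006], [0.005, 0.002, -1.0]]
wrist_force: [-0.3, 1.4, 12.6]
gripper_width: 13.8
grasp_force: 45.0
```

>>> send_rows(
  deltas=[
    [[-0.9,0,0,0.05,0],[-0.9,0,0,0,0]],
  ],
)

```text
time: 23.02
position: [573.5, 60.9, 143.6]
ee_rot: [[-0.074, 0.997, 0.002], [0.997, 0.074, 0.005], [0.005, 0.002, -1.0]]
wrist_force: [-0.5, 0.2, 12.7]
gripper_width: 13.8
grasp_force: 45.0
```

>>> send_rows(
  deltas=[
    [[-0.9,0,0,0.05,0],[-0.9,0,0,0,0]],
  ],
)

```text
time: 23.28
position: [573.5, 60.9, 141.2]
ee_rot: [[-0.074, 0.997, 0.002], [0.997, 0.074, 0.005], [0.005, 0.003, -1.0]]
wrist_force: [-1.2, -0.3, 13.9]
gripper_width: 13.6
grasp_force: 45.0
```

>>> send_rows(
  deltas=[
    [[-0.9,0,0,0.03,0],[-0.9,0,0,0,0]],
  ],
)

```text
time: 23.52
position: [573.1, 60.9, 139.1]
ee_rot: [[-0.074, 0.997, 0.001], [0.997, 0.074, 0.005], [0.005, 0.002, -1.0]]
wrist_force: [0.0, -0.1, 8.3]
gripper_width: 13.7
grasp_force: 45.0
```

The force fell from 13.9 to 8.3 N, which is the snap. Pressing a few mm more to seat it, then letting the pipe rise.

>>> send_rows(
  deltas=[
    [[-0.9,0,0,0.06,0],[-0.9,0,0,0.06,0],[-0.9,0,0,0,0]],
  ],
)

```text
time: 23.9
position: [573.2, 60.9, 133.0]
ee_rot: [[-0.074, 0.997, 0.001], [0.997, 0.074, 0.005], [0.005, 0.002, -1.0]]
wrist_force: [-1.2, -0.4, 11.0]
gripper_width: 13.4
grasp_force: 45.0
```

>>> send_rows(
  deltas=[
    [[-0.9,0,0,-0.12,0],[-0.9,0,0,-0.15,0],[-0.9,0,0,-0.15,0],[-0.9,0,0,0,0]],
  ],
)

```text
time: 24.4
position: [572.7, 60.8, 153.1]
ee_rot: [[-0.073, 0.997, 0.0], [0.997, 0.073, 0.006], [0.005, 0.001, -1.0]]
wrist_force: [3.8, 0.3, 3.3]
gripper_width: 13.6
grasp_force: 45.0
```

>>> send_rows(
  deltas=[
    [[-0.9,0,0.015,-0.13,0],[-0.9,0,0,0,0],[-0.9,0,0,0,0]],
  ],
)

```text
time: 24.78
position: [572.2, 60.8, 158.1]
ee_rot: [[-0.073, 0.997, -0.003], [0.997, 0.073, 0.005], [0.006, -0.003, -1.0]]
wrist_force: [4.8, 0.2, 1.5]
gripper_width: 13.3
grasp_force: 45.0
```

Run:
```python
from h2 import *
p,R=st()
s=ctrl.camera("side")[:,:,::-1]
cv2.imwrite("pics/home.png",cv2.resize(s[140:245,255:395],(800,600),interpolation=2))
```

```text
t 24.77 p [572.2  60.8 158.1] ang 4.2 tilt deg [-0.18  0.31] F [4.8 0.2 1.5] w 13.3 gf 45.0
```

View pics/home.png

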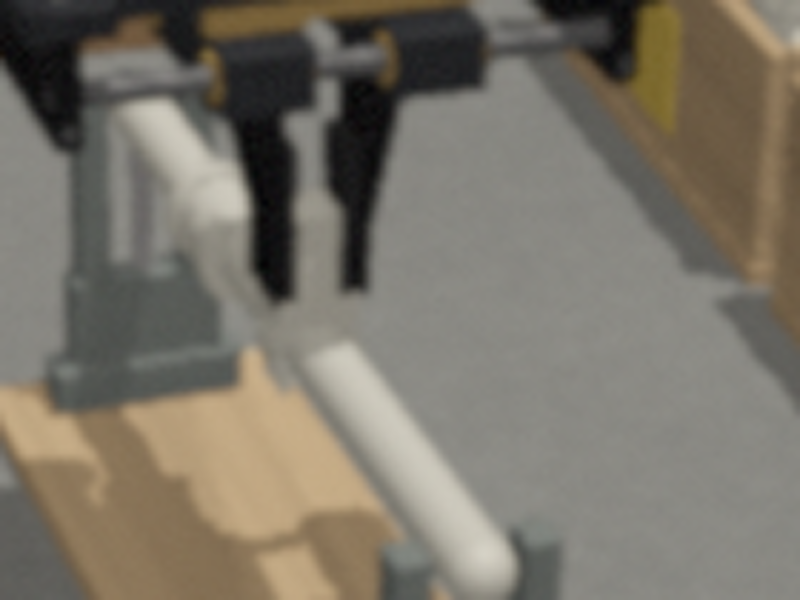

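The clip sits on the pipe at about (320,325) between coupling and right fork. Relaxing the residual side load before sliding.

>>> send_rows(
  deltas=[
    [[-0.9,0,0.025,-0.04,0],[-0.9,0,0,0,0],[-0.9,0,0,0,0]],
  ],
)

```text
time: 25.2
position: [572.6, 60.9, 159.5]
ee_rot: [[-0.074, 0.997, -0.005], [0.997, 0.074, 0.006], [0.006, -0.005, -1.0]]
wrist_force: [2.8, -0.2, -3.3]
gripper_width: 13.6
grasp_force: 45.0
```

>>> send_rows(
  deltas=[
    [[-0.9,0,0.015,0.02,0],[-0.9,0,0,0,0]],
  ],
)

```text
time: 25.45
position: [573.4, 61.0, 159.2]
ee_rot: [[-0.074, 0.997, -0.005], [0.997, 0.074, 0.005], [0.006, -0.005, -1.0]]
wrist_force: [-0.1, -0.5, 0.6]
gripper_width: 14.0
grasp_force: 45.0
```

>>> send_rows(
  deltas=[
    [[-0.9,0.1,0,0,0],[-0.9,0.1,0,0,0],[-0.9,0.1,0,0,0],[-0.9,0,0,0,0]],
  ],
)

```text
time: 25.95
position: [572.6, 76.8, 159.3]
ee_rot: [[-0.074, 0.997, -0.004], [0.997, 0.074, 0.006], [0.007, -0.004, -1.0]]
wrist_force: [-0.3, 1.0, 0.0]
gripper_width: 13.6
grasp_force: 45.0
```

>>> send_rows(
  deltas=[
    [[-0.9,0.12,0,0,0],[-0.9,0.12,0,0,0],[-0.9,0.12,0,0,0],[-0.9,0.06,0,0,0],[-0.9,0,0,0,0]],
  ],
)

```text
time: 26.58
position: [571.1, 97.4, 159.3]
ee_rot: [[-0.074, 0.997, -0.004], [0.997, 0.074, 0.006], [0.006, -0.004, -1.0]]
wrist_force: [-0.5, 0.5, -2.0]
gripper_width: 14.1
grasp_force: 45.0
```

>>> send_rows(
  deltas=[
    [[-0.9,0.06,0,0,0],[-0.9,0.06,0,0,0],[-0.9,0,0,0,0]],
  ],
)

```text
time: 26.95
position: [570.7, 103.1, 159.4]
ee_rot: [[-0.074, 0.997, -0.004], [0.997, 0.074, 0.006], [0.006, -0.003, -1.0]]
wrist_force: [-0.6, 0.3, -2.1]
gripper_width: 13.4
grasp_force: 45.0
```

>>> send_rows(
  deltas=[
    [[-0.9,0.04,0,0,0],[-0.9,0.04,0,0,0]],
  ],
)

```text
time: 27.2
position: [570.5, 106.8, 159.5]
ee_rot: [[-0.073, 0.997, -0.004], [0.997, 0.073, 0.005], [0.006, -0.003, -1.0]]
wrist_force: [-1.5, -1.1, -2.5]
gripper_width: 13.7
grasp_force: 45.0
```

>>> send_rows(
  deltas=[
    [[-0.9,0.03,0,0,0],[-0.9,0.02,0,0,0]],
  ],
)

```text
time: 27.45
position: [570.4, 109.4, 159.6]
ee_rot: [[-0.074, 0.997, -0.004], [0.997, 0.074, 0.005], [0.006, -0.003, -1.0]]
wrist_force: [-0.5, -1.4, -2.3]
gripper_width: 13.9
grasp_force: 45.0
```

>>> send_rows(
  deltas=[
    [[-0.9,0.03,0,0,0],[-0.9,0,0,0,0]],
  ],
)

```text
time: 27.7
position: [570.3, 111.0, 159.6]
ee_rot: [[-0.074, 0.997, -0.004], [0.997, 0.074, 0.006], [0.006, -0.003, -1.0]]
wrist_force: [-1.4, -1.1, -3.1]
gripper_width: 13.6
grasp_force: 45.0
```

>>> send_rows(
  deltas=[
    [[-0.9,0.03,0,0,0],[-0.9,0,0,0,0]],
  ],
)

```text
time: 27.95
position: [570.2, 112.1, 159.6]
ee_rot: [[-0.074, 0.997, -0.004], [0.997, 0.074, 0.005], [0.005, -0.003, -1.0]]
wrist_force: [-1.6, -1.6, -3.0]
gripper_width: 14.0
grasp_force: 45.0
```

>>> send_rows(
  deltas=[
    [[-0.9,0.025,0,0,0],[-0.9,0,0,0,0]],
  ],
)

```text
time: 28.2
position: [570.2, 112.3, 159.6]
ee_rot: [[-0.073, 0.997, -0.004], [0.997, 0.073, 0.003], [0.003, -0.003, -1.0]]
wrist_force: [-1.9, -6.7, -2.6]
gripper_width: 13.6
grasp_force: 45.0
```

>>> send_rows(
  deltas=[
    [[-0.9,0.025,0,0,0],[-0.9,0,0,0,0]],
  ],
)

```text
time: 28.45
position: [570.2, 112.4, 159.6]
ee_rot: [[-0.073, 0.997, -0.004], [0.997, 0.073, 0.001], [0.001, -0.003, -1.0]]
wrist_force: [-1.6, -9.8, -2.2]
gripper_width: 13.7
grasp_force: 45.0
```

The clip stopped at y=112.4 with 9.8 N against it, so it is firmly butted, and the coupling held. Releasing and retreating upward.

>>> send_rows(
  deltas=[
    [[-0.9,0,0,0,0],[-0.6,0,0,0,0],[-0.3,0,0,0,0],[-0.3,0,0,0,0],[-0.3,0,0,0,0]],
  ],
)

```text
time: 29.08
position: [570.3, 115.1, 159.9]
ee_rot: [[-0.074, 0.997, -0.003], [0.997, 0.074, 0.006], [0.006, -0.002, -1.0]]
wrist_force: [-0.0, -0.5, -0.2]
gripper_width: 29.4
grasp_force: 0.0
```

>>> send_rows(
  deltas=[
    [[-0.3,0,0,-0.2,0],[-0.3,0,0,-0.4,0],[-0.3,0,0,-1,0],[-0.3,0,0,-1,0],[-0.3,0,0,-1,0]],
  ],
)

```text
time: 29.7
position: [570.7, 113.8, 343.3]
ee_rot: [[-0.074, 0.997, -0.001], [0.997, 0.074, 0.006], [0.006, -0.001, -1.0]]
wrist_force: [-0.2, 0.6, 0.2]
gripper_width: 30.7
grasp_force: 0.0
```

>>> send_rows(
  deltas=[
    [[-0.3,-1,0,0,0],[-0.3,-1,0,0,0],[-0.3,-1,0,0,0],[-0.3,-1,0,0,0],[-0.3,0,0,0,0]],
  ],
)

```text
time: 30.32
position: [585.4, -89.1, 340.1]
ee_rot: [[-0.069, 0.998, -0.002], [0.998, 0.069, 0.004], [0.004, -0.002, -1.0]]
wrist_force: [-0.4, 0.2, 0.2]
gripper_width: 30.5
grasp_force: 0.0
```

Run:
```python
from h2 import *
st()
s=ctrl.camera("side")[:,:,::-1];t=ctrl.camera("top")[:,:,::-1]
C=np.hstack([cv2.resize(t[195:275,130:235],(400,305),interpolation=2),cv2.resize(s[140:245,255:393],(400,305),interpolation=2)])
cv2.imwrite("pics/end.png",C)
```

```text
t 30.32 p [585.4 -89.1 340.1] ang 3.9 tilt deg [-0.11  0.24] F [-0.4  0.2  0.2] w 30.5 gf 0.0
```

View pics/end.png

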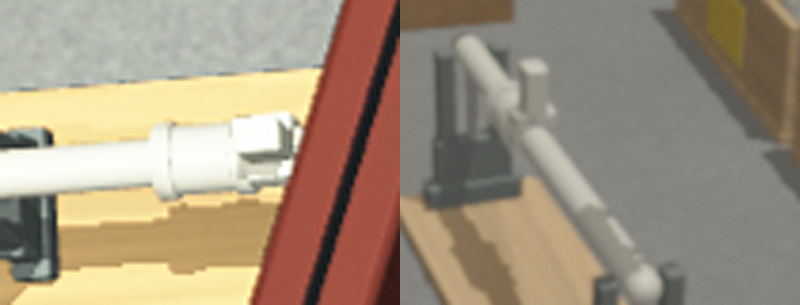

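The clip stands upright on the pipe against the coupling's right face at about (265,145) in the top crop. The coupling's left edge is still at top column 169.4, so it hasn't moved. Handing in.

```bash
python3 -c "
from cell import ctrl
print(ctrl.job_done())"
```

```text
the job is handed in; nothing more can be done
None
```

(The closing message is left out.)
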